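# Pack the decanting tray

### The arm

A 7-joint arm with a two-finger parallel gripper is mounted at the origin on a cart in front of the work surface, level with it; the furniture and walls round the work are solid. World frame = base frame: x ahead of the robot, y to its left, z up, the work surface at z = 0. Lengths are in m, angles in rad, forces in N, time in s.
With the tool pointing down it reaches from about 0.4 to 0.875 m from the base axis. Payload 19.3 kg.
Tool frame: the origin (TCP) lies at the very end of the fingers, on their centre line; the grasp point (between the pads) lies 19 mm behind it; z points along the fingers, y is the line along which they close (so a half turn about z gives the same grasp; the last joint's range is limited). The gripper opens to 85 mm and grips with 20 to 120 N. Pads are 22 mm wide; open, the fingers measure 114 mm over their backs; the gripper's body (76 mm by 85 mm) begins 54 mm behind the grasp point. The pads swing forward as they close: fully open they stand 13 mm farther back than shut.
Start: joints at [-0.07, 0.521, -0.036, 1.599, 0.021, 1.021, -0.113], TCP at [0.625, -0, 0.231] pointing down, gripper open.
Joint ranges: [-2.91, 2.91], [-0.3, 2.13], [-1.5, 1.42], [0.17, 2.43], [-1.26, 4.41], [0.16, 1.93], [-2.52, 2.52]. Speed limits (rad/s): [1.89, 1.89, 2.39, 2.39, 3.01, 3.01, 3.01].

### API

Orientations are given as [roll, pitch, yaw] about the fixed x, y, z axes, in that order (R = Rz(yaw) Ry(pitch) Rx(roll)).
In Python, from workcell import monitor, viewer, bot gives the robot as it stands.
- The arm moves only by the tool move_arm, never from a script. Its arguments are lists of equal length, an entry for each row: "gripper": the opening, from 0 (shut) to 1 (fully open); "linear": the shift along the tool's x, y, z in cm, a list of three; "twist": the turn about the tool's z in degrees. A call has 1 to 8 rows; each row shifts and turns the commanded pose from where the row before left it, along the tool's axes as they then stand; what a row does not reach is not made up. A row lasts 1/10 s, in which the tool goes at most 50 mm and 8.59 degrees, less where a joint would pass 70% of its speed; a pose out of reach is approached as far as the arm can. A call with a gripper value outside its range is refused whole. The fingers move at their own pace and stop on an object; "squeeze" is the grip in N (left out, the last holds). Time passes only in rows, so rows that do not move let the fingers close. It gives the time, the measured TCP pose, the force, the opening and the grip force at its end, in the units of the state.
- monitor.observe(): the state, without advancing time (a new reading comes with each control period).
- viewer.grab_frame(name): name is "scene" or "side" or "wrist"; returns a dict with "img" (384x512x3 uint8, red, green, blue), "K" (3x3 intrinsics, pixels), "eye" and "rotation" of the camera in the world. Camera axes: x right, y up, looking along -z (the intrinsics and any distortion apply to the point x, -y, -z); pixel columns grow to the right and rows downward; lengths in m; the calibration is good to about 2 mm. The wrist camera is an equidistant fisheye: a pixel r from the principal point sees the ray r / f radians off the axis. A picture is of the moment at which its call begins. There is no depth.
- bot.job_done(): hands the job in; it is judged then, once.
The state is a dict: "clock": time; "qpos": joint angles; "qd": joint speeds; "joint_efforts": joint torques, N m; "position": TCP position; "tool_rot": TCP orientation; "force": force on the tool from outside, world axes, zero at the start; "moment": the same for the moment, N m; "grip_width": finger opening in m; "finger_force": force on a finger pad.
Only numpy, scipy, OpenCV 4.12 (cv2) and the standard library are available. Lean on these libraries where they do the work, as an engineer would, in place of code of your own. Each camera call takes 0.05 s, during which the arm holds its last target. There are 200 camera calls.

### The job

Get the decanting tray ready: put the bottle stopper upright in its round well, the matchbox flat in its rectangular recess and the foil cutter ring over its post, in any order, and then, last of all, stand the candle in the wide round recess. The mushroom-shaped cork and the plain steel ring do not belong to the set; leave them where they are.

Things in the scene. Friction and masses are not known exactly. Their poses are not given: they have to be found in the camera images.
- candle: White pillar candle standing upright, about 64 mm across and 94 mm high, 0.26 kg. Origin: centre of its underside, z up.
- matchbox: Small closed matchbox lying flat, 36 mm along its x, 53 mm along its y, 15 mm high. Origin: centre of its underside, z up.
- bottle_stopper: Pale ribbed bottle stopper standing on its narrow foot: wide rounded head 35 mm across in the upper half, slimmer stem below, 48 mm high. Grasp the head. Origin: centre of its underside, z up.
- foil_cutter: Black foil cutter, a thick plain ring lying flat: 47 mm outside, hole about 34 mm, 14 mm high. Origin: centre of its underside, z up.
- mushroom_cork: Look-alike to be left: used sparkling-wine cork of natural cork standing upright, head 35 mm across, 47 mm high. Origin: centre of its underside.
- drip_collar: Look-alike to be left: plain thin-walled bright steel ring (a drip collar) lying flat, 52 mm outside, 41 mm inside, 18 mm high. Origin: centre of its underside.
- candle_holder: Module with a wide round dark-floored recess for the candle: 20 mm high, recess 82 mm across, 8 mm deep, floor 12 mm above the origin. Origin: centre of the underside, 8 mm above the table; z up, x and y along its sides. Four pale wooden modules, each 94 mm wide, are fixed 2 by 2 (104 mm apart, any order) in a dark wooden tray 222 mm square, rim 18 mm high, turned up to 0.35 rad.
- match_holder: Module with a rectangular dark-floored recess for the matchbox: 20 mm high, recess 50 mm along x by 68 mm along y in the middle, 6 mm deep, floor 14 mm above the origin. The matchbox goes in with its long side along the module's y. Same tray and origin as candle_holder.
- stopper_holder: Module with a small round dark-floored well for the bottle stopper: 24 mm high, well 46 mm across in the middle, 14 mm deep, floor 10 mm above the origin. Same tray and origin as candle_holder.
- cutter_holder: Module with an upright dark wooden post for the foil cutter ring: flat block 14 mm high, post 20 mm thick with a coned top, standing 22 mm above the block (36 mm above the origin). The ring lies flat on the block round the post. Same tray and origin as candle_holder.
Things that resemble listed ones, but are neither listed nor needed, are in the scene too. Of the things like the candle, leave any that is black; of the rest the smaller one is meant.

How it is judged:
On the way, in this order (a step that is already met when the one before it is completed fails the run):
1. stopper, matchbox and foil cutter lie in their places, the candle not yet (horizontal distance between matchbox and match_holder below 0.014 m and z of matchbox in the frame of match_holder below 0.018 m and angle between each of matchbox, bottle_stopper, foil_cutter's own z axis and vertical below 0.12 rad and horizontal distance between bottle_stopper and stopper_holder below 0.018 m and z of bottle_stopper in the frame of stopper_holder below 0.014 m and horizontal distance between foil_cutter and cutter_holder below 0.012 m and z of foil_cutter in the frame of cutter_holder below 0.0185 m), for 0.2 s.
2. then the candle stands in its recess (horizontal distance between candle and candle_holder below 0.013 m and z of candle in the frame of candle_holder below 0.016 m and angle between candle's own z axis and vertical below 0.12 rad), for 0.2 s.
At the end, for the whole second after the job is handed in: Matchbox, stopper, foil cutter and candle each upright or flat on the floor of its own place (centres within 14, 18, 12 and 13 mm, tilt under 0.12 rad), at rest and released; mushroom-shaped cork and steel ring within 30 mm of where they were (all of step 1 and all of step 2 and linear speed of each of candle, matchbox, bottle_stopper, foil_cutter below 0.02 m/s and distance of each of mushroom_cork, drip_collar from where it was at the start of the episode below 0.03 m); the robot touches nothing.
It fails at once if the mushroom-shaped cork or the steel ring is moved away or lifted (over 40 mm) (distance of any of mushroom_cork, drip_collar from where it was at the start of the episode above 0.04 m).
It also fails if it takes over 128 s, if anything falls off the work surface, if the arm or the gripper's body presses on something with over 40 N, if the wrist force passes 120 N, or if a joint passes its speed limit or range.

## Working session

There is one attempt and no reset: what is moved stays moved. The work goes in short steps, Python scripts to look and compute and a tool call to move; the robot and the scene stay as the last step left them, time stands still between calls to the robot, and variables do not carry over. Pictures are saved under pics/ and viewed, at most 14 in all, crops included, and the job is handed in when it is done.

Besides the shell and the picture viewer there is one more tool, called after "Request:" as name([rows], argument=value, ...), one row to a line, values as JSON. move_arm: Moves the arm, as the interface text tells. Its arguments: {"type":"object","properties":{"gripper":{"type":"array"},"linear":{"type":"array"},"twist":{"type":"array"},"squeeze":{"type":"number"}},"required":["gripper","linear","twist"]}

```bash
mkdir -p pics; ls; cat > h.py <<'E'
import numpy as np, cv2
from workcell import monitor, viewer, bot
def grab(n,name=None):
    f=viewer.grab_frame(n)
    if name: cv2.imwrite('pics/'+name,cv2.cvtColor(f['img'],cv2.COLOR_RGB2BGR))
    return f
E
python3 - <<'E'
from h import *
import pickle
s=monitor.observe();print(s)
F={n:grab(n) for n in('scene','side','wrist')}
pickle.dump(F,open('f0.pkl','wb'))
for n,f in F.items(): 
    print(n,f['K'],f['eye'],f['rotation'],[k for k in f if k!='img'])
    cv2.imwrite(f'pics/{n}0.png',cv2.resize(f['img'][:,:,::-1],(800,600),interpolation=cv2.INTER_CUBIC))
E
```

```text
pics
{'clock': 0.0, 'qpos': array([-0.07021471,  0.52202924, -0.03631994,  1.60001602,  0.02118376,
        1.02113539, -0.11274677]), 'qd': array([ 0.00021359,  0.0002716 , -0.00165854,  0.00093861,  0.00092751,
        0.00042125,  0.00014401]), 'joint_efforts': array([-4.24098413e-03, -9.27110124e+01,  1.97758444e+00, -3.69928443e+01,
        1.76317629e-02,  8.19846697e-03, -6.58496788e-05]), 'position': array([ 6.24641602e-01, -2.98256983e-05,  2.30713472e-01]), 'tool_rot': array([-3.14039161e+00,  7.77722663e-05,  1.57083953e+00]), 'force': array([-0.28052966, -0.39538803,  0.55256826]), 'moment': array([-0.05741255,  0.00187014, -0.019472  ]), 'finger_force': 0.0, 'grip_width': 0.0854697941894056}
scene [[439.49975407   0.         257.90423919]
 [  0.         439.49975407 192.01174525]
 [  0.           0.           1.        ]] [0.10459694 0.95934725 0.54280881] [ 1.12258488  0.0169039  -2.70031818] ['K', 'eye', 'rotation']
side [[369.96399183   0.         258.77705613]
 [  0.         369.96399183 192.78604146]
 [  0.           0.           1.        ]] [ 0.57416312 -0.75164184  0.48444364] [ 1.05078931 -0.01505169  0.03015645] ['K', 'eye', 'rotation']
wrist [[297.31863964   0.         255.10667207]
 [  0.         297.31863964 199.34625158]
 [  0.           0.           1.        ]] [0.62453193 0.08033919 0.37234856] [-0.31906927  0.00099234 -0.00104155] ['K', 'eye', 'rotation']
```

View pics/scene0.png

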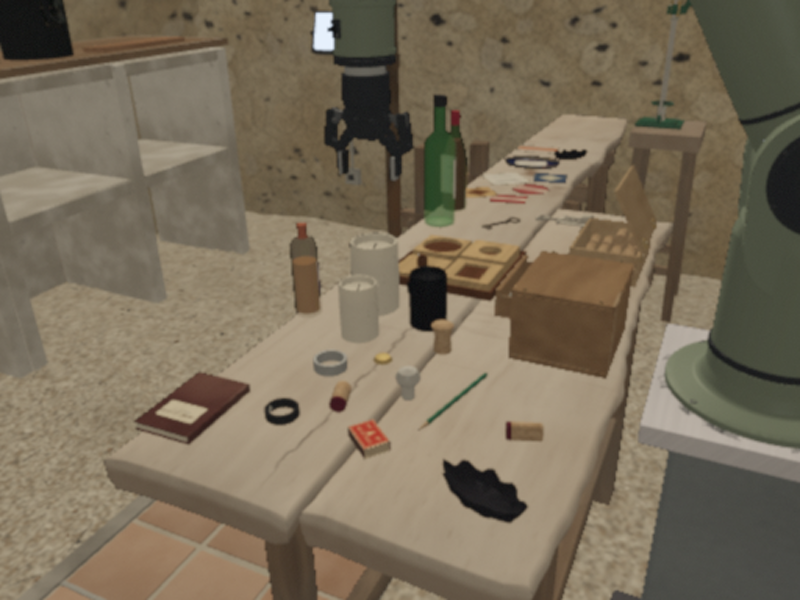

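View pics/side0.png

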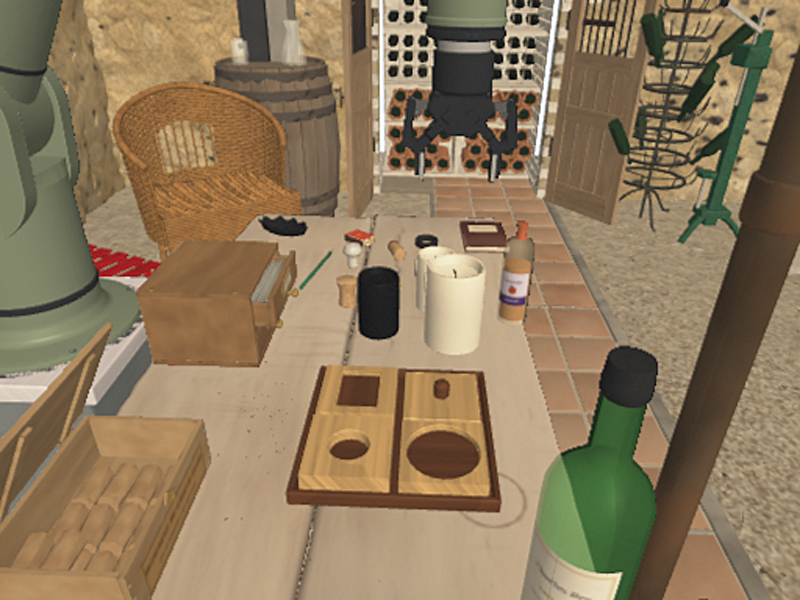

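View pics/wrist0.png

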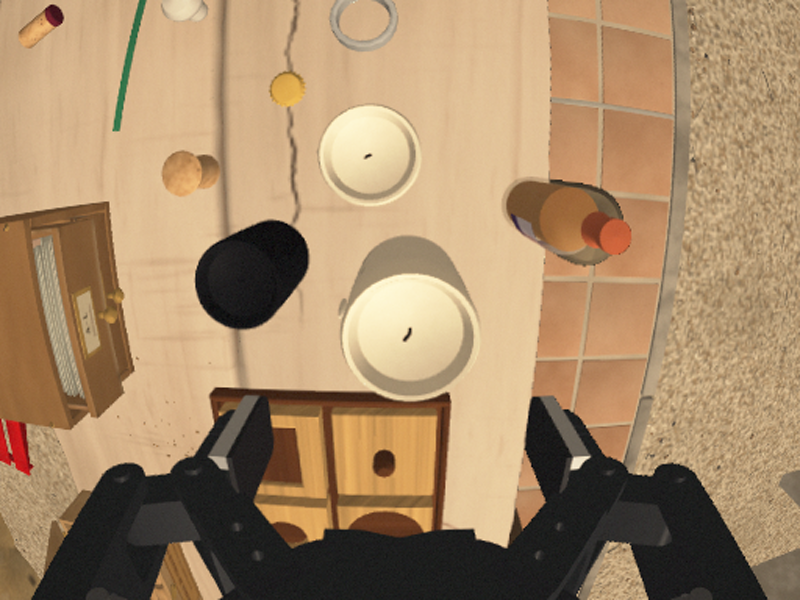

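Candidates, with pixels in the 800x600 views:
- **Candle:** small white at scene (359,308) / wrist (370,155). Also big white at wrist (410,335), and black at wrist (250,275). I choose the small white one.
- **Stopper:** pale one at scene (408,382). Mushroom cork at (442,336) and lying corks at (340,396) and (524,431) are not it.
- **Cutter:** black ring at scene (282,410). Steel ring at (330,362) and the black jagged thing at (485,490) are not it.
- **Matchbox:** red at scene (369,436). The notebook at (195,405) is not it.

In the side view the modules are match (360,390), post (442,388), stopper (350,448) and candle (443,455).

```bash
cat >> h.py <<'E'
from scipy.spatial.transform import Rotation as Ro
def rays(f,px,fish=False):
    px=np.atleast_2d(np.asarray(px,float)); K=f['K']
    a=np.c_[(px[:,0]-K[0,2])/K[0,0],(px[:,1]-K[1,2])/K[1,1]]
    if fish:
        r=np.linalg.norm(a,axis=1,keepdims=True)+1e-12
        d=np.c_[a/r*np.sin(r),np.cos(r)]
    else: d=np.c_[a,np.ones(len(a))]
    d=d*[1,-1,-1]
    return Ro.from_euler('xyz',f['rotation']).apply(d)
def onplane(f,px,z,fish=False):
    d=rays(f,px,fish); e=np.array(f['eye']); t=(z-e[2])/d[:,2]
    return (e+d*t[:,None])[:,:2]
E
python3 - <<'E'
from h import *
import pickle
F=pickle.load(open('f0.pkl','rb'))
s=.64
S,D,W=F['scene'],F['side'],F['wrist']
for n,p,z in [('candle top',(359,284),.094),('stopper',(407,372),.04),('cutter',(282,410),.007),('drip',(330,362),.009),('match',(369,436),.0075),('cork',(442,328),.04)]:
    print(n,onplane(S,np.array(p)*s,z).round(3))
for n,p,z in [('candle top',(370,155),.094),('black top',(236,288),.1),('big top',(410,335),.12),('cork top',(181,174),.047),('drip',(365,18),.018)]:
    print('W',n,onplane(W,np.array(p)*s,z,True).round(3))
for n,p,z in [('match',(360,390),.022),('post',(441,380),.044),('stopper',(350,448),.018),('candle',(443,455),.02),('st',(353,245),.04),('cut',(427,240),.007),('mb',(360,237),.015)]:
    print('D',n,onplane(D,np.array(p)*s,z).round(3))
c=S['img'][150:320,150:330]
cv2.imwrite('pics/crop0.png',cv2.resize(c[:,:,::-1],None,fx=3.4,fy=3.4,interpolation=cv2.INTER_CUBIC))
E
```

```text
candle top [[0.599 0.093]]
stopper [[0.455 0.223]]
cutter [[0.593 0.332]]
drip [[0.596 0.199]]
match [[0.457 0.336]]
cork [[0.46  0.084]]
W candle top [[0.607 0.085]]
W black top [[0.521 0.006]]
W big top [[ 0.631 -0.017]]
W cork top [[0.463 0.081]]
W drip [[0.599 0.195]]
D match [[ 0.507 -0.174]]
D post [[ 0.609 -0.176]]
D stopper [[ 0.506 -0.272]]
D candle [[ 0.61 -0.28]]
D st [[0.456 0.229]]
D cut [[0.595 0.336]]
D mb [[0.459 0.324]]
```

View pics/crop0.png

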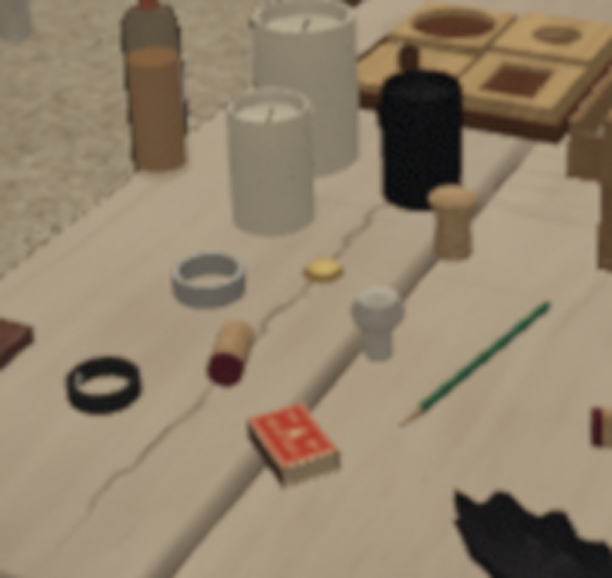

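The crop shows the small white candle (270,160), pale stopper (378,320), black ring (104,384) and red matchbox (293,445), each clearly distinct from its look-alike. Next I look from above at the far group.

Request:
move_arm([
  [4,-1.6,0],
  [4,-1.6,0],
  [4,-1.6,0],
  [4,-1.6,0],
  [4,-1.6,0],
  [4,-1.5,0],
  [0,0,0],
  [0,0,0],
], gripper=[1,1,1,1,1,1,1,1], twist=[0,0,0,0,0,0,0,0])

```text
clock: 0.95
position: [0.5296, 0.2407, 0.2311]
tool_rot: [-3.141, 0.0, 1.573]
force: [-0.2, -0.5, -0.4]
grip_width: 0.0855
finger_force: 0.0
```

```bash
python3 - <<'E'
from h import *
import pickle
f=grab('wrist');pickle.dump(f,open('f1.pkl','wb'))
cv2.imwrite('pics/w1.png',cv2.resize(f['img'][:,:,::-1],(800,600),interpolation=cv2.INTER_CUBIC))
s=monitor.observe();print(s['position'],s['tool_rot'],f['eye'],s['clock'])
E
```

```text
[0.53009054 0.23951761 0.23112145] [-3.14142351e+00  5.73133676e-04  1.57082571e+00] [0.52912772 0.32111117 0.37265057] 1.0
```

View pics/w1.png

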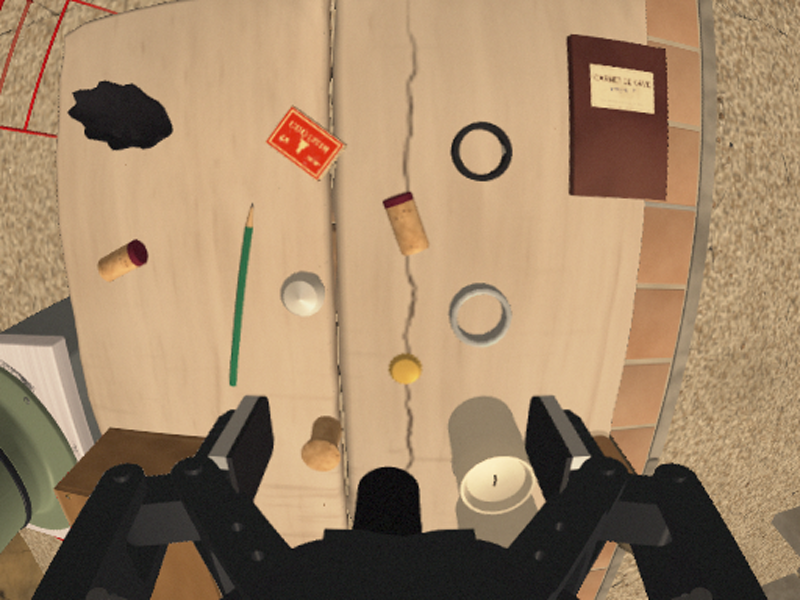

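The view shows the matchbox at (307,143), the ring at (481,151), the stopper at (303,294) and the drip collar at (480,314). I measure these four by masks.

```bash
cat >> h.py <<'E'
def contour(mask,c,minA=100):
    mask=cv2.morphologyEx(mask.astype(np.uint8),cv2.MORPH_CLOSE,np.ones((3,3)))
    cs=cv2.findContours(mask,cv2.RETR_EXTERNAL,cv2.CHAIN_APPROX_NONE)[0]
    cs=[k for k in cs if cv2.contourArea(k)>minA]
    return min(cs,key=lambda k:np.hypot(*(k.reshape(-1,2).mean(0)-c))).reshape(-1,2).astype(float)
E
python3 - <<'E'
from h import *
import pickle
f=pickle.load(open('f1.pkl','rb'));im=f['img']
hsv=cv2.cvtColor(im,cv2.COLOR_RGB2HSV);H,S,V=[hsv[...,i].astype(int) for i in range(3)]
s=.64
R=im.astype(int)
mr=(S>160)&((H<12)|(H>172))&(V>120)
c=contour(mr,(307*s,143*s)); p=onplane(f,c,.015,True)
print('match',cv2.minAreaRect((p*1000).astype(np.float32)))
c=contour(V<80,(481*s,151*s)); 
for z in(0.,.014):
  p=onplane(f,c,z,True); print('ring',z,cv2.minEnclosingCircle((p*1000).astype(np.float32)),cv2.fitEllipse((p*1000).astype(np.float32)))
c=contour((S<45)&(V>90),(303*s,294*s),60); 
for z in(.03,.038):
  p=onplane(f,c,z,True); print('stop',z,cv2.minEnclosingCircle((p*1000).astype(np.float32)),cv2.fitEllipse((p*1000).astype(np.float32)))
E
```

```text
match ((456.28082275390625, 339.0294494628906), (33.914058685302734, 50.92705535888672), 51.522178649902344)
ring 0.0 ((594.7516479492188, 332.7782897949219), 24.427963256835938) ((594.6321411132812, 332.4012756347656), (46.18705749511719, 47.79905700683594), 101.42819213867188)
ring 0.014 ((592.2863159179688, 332.3398132324219), 23.5101318359375) ((592.1712036132812, 331.9771423339844), (44.45187759399414, 46.00331115722656), 101.42797088623047)
stop 0.03 ((379.390869140625, 96.65406036376953), 41.41759490966797) ((378.2220458984375, 96.69412231445312), (10.04699420928955, 82.59097290039062), 144.9394073486328)
stop 0.038 ((382.8868408203125, 101.89454650878906), 40.45060729980469) ((381.7453308105469, 101.93368530273438), (9.812433242797852, 80.66255950927734), 144.93939208984375)
```

Request:
move_arm([
  [4.9,-3.7,0],
  [4.9,-3.7,0],
  [0,0,3],
  [0,0,3],
  [0,0,3],
  [0,0,3],
  [0,0,3],
  [0,0,2],
], gripper=[0.75,0.75,0.75,0.75,0.75,0.75,0.75,0.75], twist=[0,0,-8.58,-8.58,-8.58,-8.58,-8.58,-8.58], squeeze=30)

```text
clock: 1.8
position: [0.47, 0.318, 0.0593]
tool_rot: [-3.14, -0.0, 2.473]
force: [-0.4, -0.4, 0.8]
grip_width: 0.064
finger_force: 0.0
```

```bash
python3 - <<'E'
from h import *
import pickle
f=pickle.load(open('f1.pkl','rb'));im=f['img']
g=cv2.cvtColor(im,cv2.COLOR_RGB2GRAY)
y0,x0=165,165
c=cv2.HoughCircles(cv2.resize(g[y0:215,x0:225],None,fx=4,fy=4,interpolation=cv2.INTER_CUBIC),cv2.HOUGH_GRADIENT,1.5,500,param1=80,param2=15,minRadius=40,maxRadius=70)[0][0]
print(c/4+[x0,y0,0]); q=c[:2]/4+[x0,y0]
for z in(.03,.036): print('stop',onplane(f,q,z,True)*1e3, onplane(f,q+[c[2]/4,0],z,True)*1e3)
s=monitor.observe();print(s['position'],s['tool_rot'],s['grip_width'],s['clock'])
E
```

```text
[194.0625     187.3125      13.97500038]
stop [[454.9031908  223.19107636]] [[472.21565714 223.12108628]]
stop [[456.20290322 224.90571109]] [[473.21221875 224.83694657]]
[0.4700353  0.31795879 0.05926536] [-3.13980615e+00 -2.94772885e-04  2.47336452e+00] 0.06399867479875117 1.8
```

Request:
move_arm([
  [1.2,0.4,0],
  [1.2,0.4,0],
  [0,0,3],
  [0,0,0],
], gripper=[0.75,0.75,0.75,0.75], twist=[0,0,0,0])

```text
clock: 2.2
position: [0.4547, 0.3415, 0.0305]
tool_rot: [-3.14, -0.0, 2.467]
force: [-0.2, -0.3, 0.6]
grip_width: 0.0642
finger_force: 0.0
```

```bash
cat >> h.py <<'E'
def go(x,y,z=None,yaw=None):
    """print the shift (tool cm) and twist (deg) to a target; yaw in deg = tool_rot yaw"""
    s=monitor.observe();p=s['position'];a=s['tool_rot'][2]
    d=np.array([x,y])-p[:2]
    print('at',p.round(4),'yaw',np.degrees(a).round(1),'q7',s['qpos'][6].round(2),'w',s['grip_width'].round(4),'F',s['force'].round(1),'ff',np.round(s['finger_force'],1),'t',s['clock'])
    print('shift',(100*np.array([d@[np.cos(a),np.sin(a)],d@[np.sin(a),-np.cos(a)],p[2]-(z if z is not None else p[2])])).round(2),'dist',(np.linalg.norm(d)*100).round(1),'twist',None if yaw is None else -((yaw-np.degrees(a)+90)%180-90).round(1))
E
python3 - <<'E'
from h import *
go(.456,.339,.001,141.5)
f=grab('wrist','w2.png')
E
```

```text
Traceback (most recent call last):
  File "h.py", line 29, in go
    print('at',p.round(4),'yaw',np.degrees(a).round(1),'q7',s['qpos'][6].round(2),'w',s['grip_width'].round(4),'F',s['force'].round(1),'ff',np.round(s['finger_force'],1),'t',s['clock'])
                                                                                      ^^^^^^^^^^^^^^^^^^^^^
AttributeError: 'float' object has no attribute 'round'
```

Request:
move_arm([
  [-0.2,-0.1,1.5],
  [0,0,1.4],
  [0,0,0],
  [0,0,0],
  [0,0,0],
  [0,0,0],
], gripper=[0.75,0.75,0,0,0,0], twist=[0,0,0,0,0,0])

```text
clock: 2.8
position: [0.4571, 0.3391, 0.0028]
tool_rot: [3.141, 0.0, 2.469]
force: [-0.1, 0.7, 0.3]
grip_width: 0.0367
finger_force: 30.6
```

```bash
sed -i "s/s\['grip_width'\].round(4)/round(s['grip_width'],4)/" h.py
python3 - <<'E'
from h import *
go(.456,.339,.001,141.5)
f=grab('wrist','w2.png')
E
```

```text
at [0.4571 0.3391 0.0028] yaw 141.5 q7 -0.14 w 0.0367 F [-0.1  0.7  0.3] ff 30.6 t 2.8
shift [ 0.08 -0.08  0.18] dist 0.1 twist -0.0
```

View pics/w2.png

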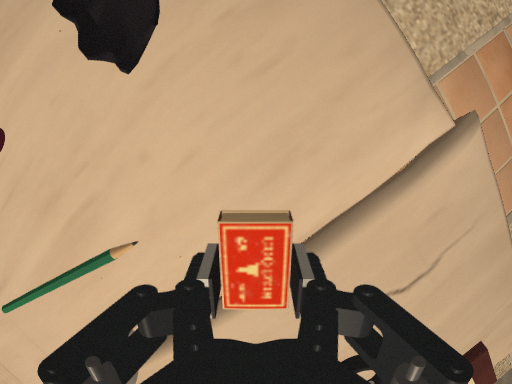

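Request:
move_arm([
  [0,0,-2],
  [0,0,-4],
  [0,0,-4],
  [0,0,-4],
  [0,0,-4],
  [0,0,-4],
  [0,0,-2],
  [0,0,0],
], gripper=[0,0,0,0,0,0,0,0], twist=[0,8.5,8.5,8.5,8.5,8.5,8.5,0])

```text
clock: 3.65
position: [0.4577, 0.3399, 0.2457]
tool_rot: [3.138, -0.003, 1.574]
force: [-0.6, -0.1, -0.2]
grip_width: 0.0365
finger_force: 30.7
```

```bash
python3 - <<'E'
from h import *
import pickle
go(.53,-.29,.25,90)
F=pickle.load(open('f0.pkl','rb'));s=.64
print('green bottle',onplane(F['scene'],np.array([[440,218],[426,215],[455,215]])*s,0.))
print('box',onplane(F['scene'],np.array([[512,358],[607,368]])*s,0.),'corkbox',onplane(F['side'],np.array([[210,440],[95,420]])*s,0.06))
E
```

```text
at [0.4577 0.3399 0.2457] yaw 90.2 q7 -0.78 w 0.0365 F [-0.6 -0.1 -0.2] ff 30.7 t 3.65
shift [-63.01   7.01  -0.43] dist 63.4 twist 0.2
green bottle [[ 0.70834501 -0.50722722]
 [ 0.74866647 -0.51497656]
 [ 0.68308511 -0.54202283]]
box [[0.35215299 0.06261887]
 [0.21363619 0.03408096]] corkbox [[ 0.36620928 -0.31035558]
 [ 0.23385205 -0.28595663]]
```

Request:
move_arm([
  [-4.5,0.5,0],
  [-4.5,0.5,0],
  [-4.5,0.5,0],
  [-4.5,0.5,0],
  [-4.5,0.5,0],
  [-4.5,0.5,0],
  [-4.5,0.5,0],
  [-4.5,0.5,0],
], gripper=[0,0,0,0,0,0,0,0], twist=[0,0,0,0,0,0,0,0])

```text
clock: 4.45
position: [0.4995, -0.0226, 0.2418]
tool_rot: [-3.141, 0.0, 1.582]
force: [0.2, 0.7, -0.3]
grip_width: 0.0361
finger_force: 30.7
```

Request:
move_arm([
  [-4.5,0.5,0],
  [-4.5,0.5,0],
  [-4.5,0.5,0],
  [-4.5,0.5,0],
  [-4.5,0.5,0],
  [-4.5,0.5,0],
  [0,0,0],
  [0,0,0],
], gripper=[0,0,0,0,0,0,0,0], twist=[0,0,0,0,0,0,0,0])

```text
clock: 5.25
position: [0.5315, -0.2911, 0.2412]
tool_rot: [-3.14, -0.001, 1.579]
force: [0.2, 1.9, -1.4]
grip_width: 0.0366
finger_force: 30.7
```

```bash
python3 - <<'E'
from h import *
import pickle
f=grab('wrist');pickle.dump(f,open('f3.pkl','wb'))
cv2.imwrite('pics/w3.png',cv2.resize(f['img'][:,:,::-1],(800,600),interpolation=cv2.INTER_CUBIC))
go(.507,-.174,.25,90)
E
```

```text
at [ 0.5318 -0.2899  0.2414] yaw 90.6 q7 0.46 w 0.0366 F [-0.6  0.6  0.2] ff 30.7 t 5.3
shift [11.61 -2.37 -0.86] dist 11.8 twist 0.6
```

View pics/w3.png

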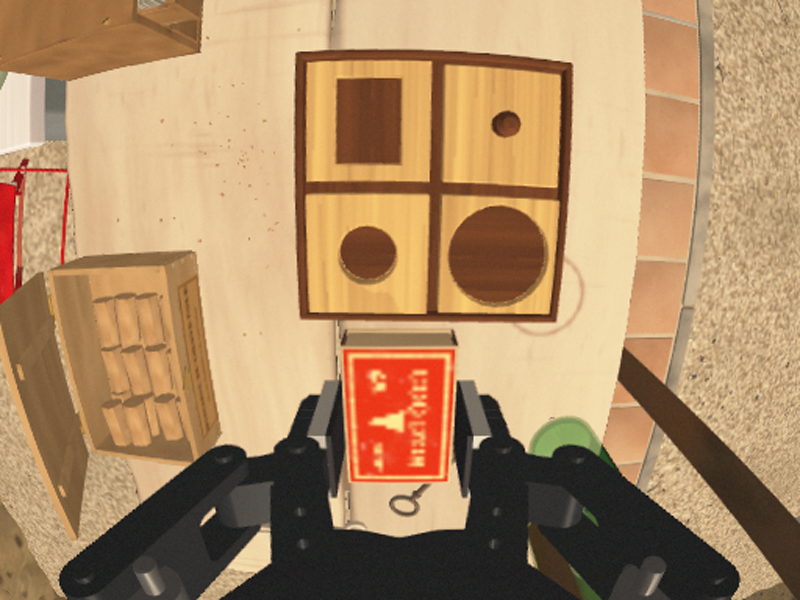

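The view shows the tray with the match recess at (369,120), post at (507,123), stopper well at (368,253) and candle recess at (497,255). The matchbox is square in the grip.

```bash
python3 - <<'E'
from h import *
import pickle
f=pickle.load(open('f3.pkl','rb'));im=f['img'];s=.64
V=cv2.cvtColor(im,cv2.COLOR_RGB2HSV)[...,2].astype(int)
m=V<125
P={}
for n,p,z in[('match',(369,120),.022),('post',(507,123),.040),('stop',(368,253),.018),('candle',(497,255),.020)]:
    c=contour(m,np.array(p)*s,60); q=(onplane(f,c,z,True)*1e3).astype(np.float32)
    r=cv2.minAreaRect(q); P[n]=np.array(r[0]); print(n,len(c),np.round(r[0],1),np.round(r[1],1),round(r[2],1))
for a,b in[('match','post'),('stop','candle'),('stop','match'),('candle','post')]:
    d=P[b]-P[a];print(a,b,d.round(1),np.hypot(*d).round(1),np.degrees(np.arctan2(d[1],d[0])).round(1))
print(sum(P.values())/4)
c=contour((V<125)|(V>0)&False,np.array((433,187))*s,300);q=(onplane(f,c,.018,True)*1e3).astype(np.float32);print(cv2.minAreaRect(q))
E
```

```text
match 676 [ 557.4 -230.5] [221.1 216.8] 89.6
post 676 [ 556.1 -229.5] [210. 206.] 89.6
stop 676 [ 557.7 -230.7] [223.5 219.2] 89.6
candle 676 [ 557.5 -230.6] [222.3 218. ] 89.6
match post [-1.3  1. ] 1.7 143.6
stop candle [-0.1  0.1] 0.2 143.6
stop match [-0.3  0.2] 0.4 143.6
candle post [-1.5  1.1] 1.8 143.6
[ 557.17549133 -230.34344482]
((557.6936645507812, -230.72592163085938), (223.52325439453125, 219.17453002929688), 89.62364196777344)
```

```bash
python3 - <<'E'
from h import *
import pickle
f=pickle.load(open('f3.pkl','rb'));im=f['img'];s=.64
V=cv2.cvtColor(im,cv2.COLOR_RGB2HSV)[...,2].astype(int)
m=(V<125).astype(np.uint8)
n,L,st,ce=cv2.connectedComponentsWithStats(m,connectivity=4)
P={}
for n,p,z in[('match',(369,120),.022),('post',(507,123),.042),('stop',(368,253),.018),('candle',(497,255),.020)]:
    x,y=(np.array(p)*s).astype(int); mm=(L==L[y,x]).astype(np.uint8)
    c=max(cv2.findContours(mm,cv2.RETR_EXTERNAL,cv2.CHAIN_APPROX_NONE)[0],key=len).reshape(-1,2); q=(onplane(f,c,z,True)*1e3).astype(np.float32)
    r=cv2.minAreaRect(q); P[n]=np.array(r[0]); print(n,len(c),np.round(r[0],1),np.round(r[1],1),round(r[2],1))
for a,b in[('match','post'),('stop','candle'),('stop','match'),('candle','post')]:
    d=P[b]-P[a];print(a,b,d.round(1),np.hypot(*d).round(1),np.degrees(np.arctan2(d[1],d[0])).round(1))
print(sum(P.values())/4)
m=im[:,:,0].astype(int);red=(m-im[:,:,1]>90)&(m>150)
c=contour(red,np.array((400,415))*s,500);print('held match rect px',cv2.minAreaRect(c.astype(np.float32)))
# grip line: held box top height ~ .241+.012
h=monitor.observe()['position'][2]-.0028+.015
r=cv2.minAreaRect((onplane(f,c,h,True)*1e3).astype(np.float32));print(r,monitor.observe()['position'])
E
```

```text
match 182 [ 507.1 -176.8] [47.8 66.5] 0.1
post 50 [ 606.9 -177.1] [20.8 15. ] 33.9
stop 94 [ 505.1 -280.8] [41.4 41.9] 45.9
candle 186 [ 610.1 -281.1] [77.1 77.6] 2.0
match post [99.8 -0.4] 99.8 -0.2
stop candle [105.1  -0.3] 105.1 -0.2
stop match [  2. 104.] 104.0 88.9
candle post [ -3.3 104. ] 104.0 91.8
[ 557.2931366  -228.95515823]
held match rect px ((255.0, 265.5), (85.0, 70.0), 90.0)
((531.042236328125, -290.60498046875), (34.097164154052734, 51.0692138671875), 0.5197514295578003) [ 0.53183504 -0.28985172  0.24144654]
```

Request:
move_arm([
  [3.8,-0.8,0],
  [3.8,-0.8,0],
  [3.8,-0.8,0],
  [0,0,4],
  [0,0,4],
  [0,0,4],
  [0,0,4],
  [0,0,0],
], gripper=[0,0,0,0,0,0,0,0], twist=[0.8,0,0,0,0,0,0,0])

```text
clock: 6.1
position: [0.5057, -0.1741, 0.0785]
tool_rot: [-3.135, -0.002, 1.568]
force: [-0.4, -0.3, 0.7]
grip_width: 0.0363
finger_force: 30.6
```

```bash
python3 - <<'E'
from h import *
go(.5078,-.1762,.0255,89.8)
E
```

```text
at [ 0.5057 -0.1741  0.0785] yaw 89.9 q7 0.28 w 0.0363 F [-0.4 -0.3  0.7] ff 30.6 t 6.1
shift [-0.2   0.21  5.3 ] dist 0.3 twist 0.1
```

Request:
move_arm([
  [-0.2,0.2,2],
  [0,0,2],
  [0,0,0.5],
  [0,0,0.4],
  [0,0,0.2],
  [0,0,0],
], gripper=[0,0,0,0,0,0], twist=[0,0,0,0,0,0])

```text
clock: 6.7
position: [0.5106, -0.1784, 0.0321]
tool_rot: [3.141, 0.0, 1.565]
force: [-0.7, -0.1, 0.7]
grip_width: 0.0363
finger_force: 30.7
```

```bash
python3 - <<'E'
from h import *
go(.5078,-.1762,.0255,89.8)
E
```

```text
at [ 0.5106 -0.1784  0.0321] yaw 89.7 q7 0.28 w 0.0363 F [-0.7 -0.1  0.7] ff 30.7 t 6.7
shift [ 0.22 -0.28  0.66] dist 0.4 twist -0.1
```

Request:
move_arm([
  [0.2,-0.25,0.2],
  [0,0,0.3],
  [0,0,0],
  [0,0,0],
], gripper=[0,0,0,0], twist=[0,0,0,0])

```text
clock: 7.1
position: [0.5078, -0.1763, 0.0267]
tool_rot: [3.141, -0.0, 1.565]
force: [-3.6, 2.6, 10.9]
grip_width: 0.0367
finger_force: 38.2
```

```bash
python3 - <<'E'
from h import *
go(.5078,-.1762,.0255,89.8)
E
```

```text
at [ 0.5078 -0.1763  0.0267] yaw 89.7 q7 0.28 w 0.0367 F [-3.6  2.6 10.9] ff 38.2 t 7.1
shift [ 0.01 -0.    0.12] dist 0.0 twist -0.1
```

Request:
move_arm([
  [0,0,-0.1],
  [0,0,0],
  [0,0,0],
  [0,0,-3],
  [0,0,-4],
  [0,0,-5],
  [0,0,-5],
  [0,0,0],
], gripper=[0.7,0.7,0.7,0.7,0.7,0.7,0.7,0.7], twist=[0,0,0,0,0,0,0,0])

```text
clock: 7.9
position: [0.5102, -0.1773, 0.2032]
tool_rot: [3.133, 0.002, 1.565]
force: [1.1, 0.1, -1.5]
grip_width: 0.0601
finger_force: 0.0
```

```bash
python3 - <<'E'
from h import *
f=grab('wrist','w4.png'); go(.456,.2245,.2,90)
g=grab('side');d=g['img'][215:345,170:340]
cv2.imwrite('pics/s4.png',cv2.resize(d[:,:,::-1],None,fx=3.5,fy=3.5,interpolation=cv2.INTER_CUBIC))
E
```

```text
at [ 0.5092 -0.1768  0.2003] yaw 89.7 q7 0.27 w 0.0598 F [ 0.2  0.8 -1.3] ff 0.0 t 7.95
shift [ 4.01e+01 -5.55e+00  3.00e-02] dist 40.5 twist -0.3
```

View pics/s4.png

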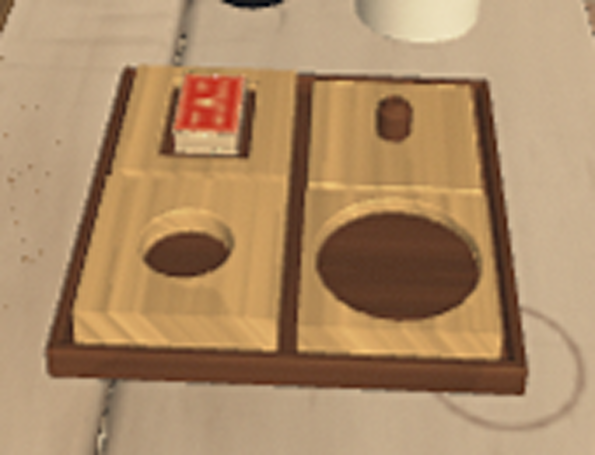

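The matchbox lies in its recess at (210,112) of the crop, well within tolerance. Next is the stopper.

Request:
move_arm([
  [2,-0.3,-2],
  [4.5,-0.6,0],
  [4.5,-0.6,0],
  [4.5,-0.6,0],
  [4.5,-0.6,0],
  [4.5,-0.6,0],
  [4.5,-0.7,0],
  [4.5,-0.7,0],
], gripper=[0.7,0.7,0.7,0.7,0.7,0.7,0.7,0.7], twist=[0,0,0,0,0,0,0,0])

```text
clock: 8.8
position: [0.4615, 0.1604, 0.2161]
tool_rot: [-3.14, 0.001, 1.565]
force: [1.3, 0.1, -0.2]
grip_width: 0.0596
finger_force: 0.0
```

Request:
move_arm([
  [4.5,-0.7,0],
  [2,-0.2,2],
  [0,0,4],
  [0,0,4],
  [0,0,4],
  [0,0,0],
  [0,0,0],
  [0,0,0],
], gripper=[0.7,0.7,0.7,0.7,0.7,0.7,0.7,0.7], twist=[0,0,0,0,0,0,0,0])

```text
clock: 9.6
position: [0.4547, 0.2242, 0.0788]
tool_rot: [3.14, -0.001, 1.565]
force: [0.6, -0.3, 1.1]
grip_width: 0.0596
finger_force: 0.0
```

```bash
python3 - <<'E'
from h import *
f=grab('wrist','w5.png'); go(.456,.2245,.018,90)
E
```

```text
at [0.4549 0.2243 0.079 ] yaw 89.7 q7 -0.62 w 0.0599 F [ 0.3  0.1 -1.5] ff 0.0 t 9.65
shift [0.02 0.11 6.1 ] dist 0.1 twist -0.3
```

View pics/w5.png

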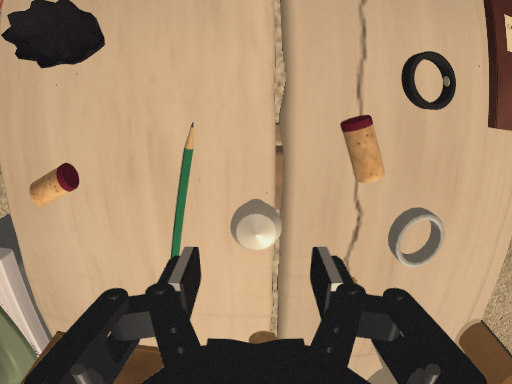

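The stopper head sits at (256,225), centred between the fingers. I descend and grip.

Request:
move_arm([
  [0,0.1,3],
  [0,0,3],
  [0,0,0.1],
  [0,0,0],
  [0,0,0],
  [0,0,0],
  [0,0,0],
  [0,0,0],
], gripper=[0.7,0.7,0.7,0,0,0,0,0], twist=[0,0,0,0,0,0,0,0])

```text
clock: 10.45
position: [0.4558, 0.2244, 0.0181]
tool_rot: [3.14, -0.001, 1.565]
force: [-3.1, -0.0, 8.0]
grip_width: 0.0327
finger_force: 29.0
```

Request:
move_arm([
  [0,0,-2],
  [0,0,-4],
  [0,0,-5],
  [0,0,-5],
  [0,0,-5],
  [0,0,-2],
  [0,0,0],
], gripper=[0,0,0,0,0,0,0], twist=[0,0,0,0,0,0,0])

```text
clock: 11.15
position: [0.4562, 0.2245, 0.2509]
tool_rot: [3.135, -0.004, 1.565]
force: [0.5, -0.6, -1.2]
grip_width: 0.0323
finger_force: 30.0
```

```bash
python3 - <<'E'
from h import *
go(.506,-.281,.23,90)
f=grab('wrist')['img'][120:384,130:390]
cv2.imwrite('pics/w6.png',f[:,:,::-1])
E
```

```text
at [0.4562 0.2245 0.2509] yaw 89.7 q7 -0.6 w 0.0323 F [ 0.5 -0.6 -1.2] ff 30.0 t 11.15
shift [-50.52   5.28   2.09] dist 50.8 twist -0.3
```

View pics/w6.png

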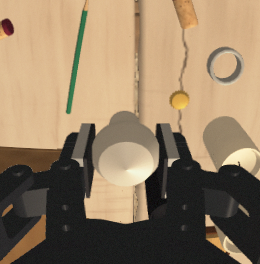

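Request:
move_arm([
  [-4.5,0.5,0],
  [-4.5,0.5,0],
  [-4.5,0.5,0],
  [-4.5,0.5,0],
  [-4.5,0.5,0],
  [-4.5,0.5,0],
  [-4.5,0.5,0],
  [-4.5,0.5,0],
], gripper=[0,0,0,0,0,0,0,0], twist=[0,0,0,0,0,0,0,0])

```text
clock: 12.0
position: [0.4923, -0.1381, 0.2458]
tool_rot: [-3.141, -0.0, 1.565]
force: [0.5, 0.6, -0.5]
grip_width: 0.0324
finger_force: 30.0
```

Request:
move_arm([
  [-4.5,0.5,0],
  [-4.5,0.5,0],
  [-4.5,0.3,0],
  [-1,0,3],
  [0,0,4],
  [0,0,4],
  [0,0,4],
  [0,0,0],
], gripper=[0,0,0,0,0,0,0,0], twist=[0,0,0,0,0,0,0,0])

```text
clock: 12.8
position: [0.5021, -0.2799, 0.0917]
tool_rot: [-3.134, -0.003, 1.565]
force: [-1.2, -0.2, -0.4]
grip_width: 0.0328
finger_force: 30.2
```

```bash
python3 - <<'E'
from h import *
go(.506,-.281,.038,90)
f=grab('side');c=f['img'][150:345,120:375]
cv2.imwrite('pics/s7.png',cv2.resize(c[:,:,::-1],None,fx=2.5,fy=2.5,interpolation=cv2.INTER_CUBIC))
E
```

```text
at [ 0.5021 -0.2799  0.0917] yaw 89.7 q7 0.51 w 0.0328 F [-1.2 -0.2 -0.4] ff 30.2 t 12.8
shift [-0.11  0.39  5.37] dist 0.4 twist -0.3
```

View pics/s7.png

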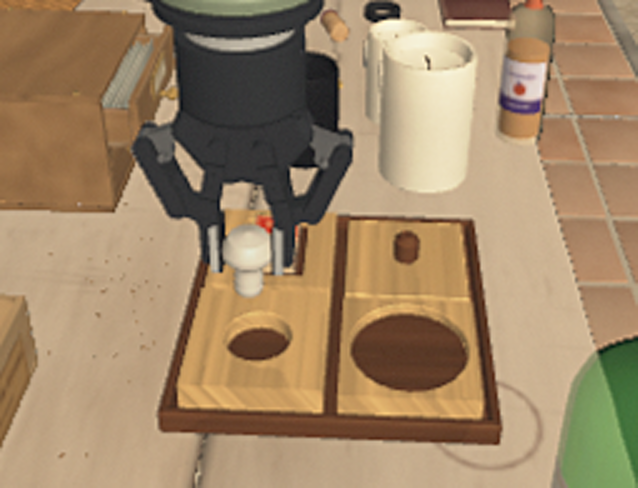

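The stopper hangs upright at (248,258), above its well. I lower it.

Request:
move_arm([
  [-0.1,0.2,0.5],
  [0,0,2],
  [0,0,1],
  [0,0,0],
  [0,0,0],
], gripper=[0,0,0,0,0], twist=[0,0,0,0,0])

```text
clock: 13.35
position: [0.5076, -0.2827, 0.0623]
tool_rot: [3.141, 0.0, 1.565]
force: [0.5, 0.9, -0.6]
grip_width: 0.0328
finger_force: 30.2
```

```bash
python3 - <<'E'
from h import *
go(.506,-.281,.038,90)
E
```

```text
at [ 0.5076 -0.2827  0.0623] yaw 89.7 q7 0.51 w 0.0328 F [ 0.5  0.9 -0.6] ff 30.2 t 13.35
shift [ 0.16 -0.16  2.43] dist 0.2 twist -0.3
```

Request:
move_arm([
  [0.15,-0.15,1],
  [0,0,0.8],
  [0,0,0.4],
  [0,0,0.2],
  [0,0,0],
  [0,0,0],
], gripper=[0,0,0,0,0,0], twist=[0,0,0,0,0,0])

```text
clock: 13.95
position: [0.5058, -0.281, 0.0374]
tool_rot: [3.141, 0.0, 1.565]
force: [0.7, -0.6, -0.7]
grip_width: 0.0329
finger_force: 30.2
```

Request:
move_arm([
  [0,0,0.1],
  [0,0,0],
  [0,0,0],
  [0,0,0],
  [0,0,-3],
  [0,0,-5],
  [0,0,-5],
  [0,0,-5],
], gripper=[0,0.7,0.7,0.7,0.7,0.7,0.7,0.7], twist=[0,0,0,0,0,0,0,0])

```text
clock: 14.75
position: [0.5053, -0.2808, 0.2184]
tool_rot: [-3.142, 0.0, 1.565]
force: [1.1, 0.4, -0.7]
grip_width: 0.0602
finger_force: 0.0
```

```bash
python3 - <<'E'
from h import *
go(.593,.332,.2,90)
f=grab('side');c=f['img'][150:345,120:375]
cv2.imwrite('pics/s8.png',cv2.resize(c[:,:,::-1],None,fx=2.5,fy=2.5,interpolation=cv2.INTER_CUBIC))
E
```

```text
at [ 0.5053 -0.2808  0.2184] yaw 89.7 q7 0.48 w 0.0602 F [ 1.1  0.4 -0.7] ff 0.0 t 14.75
shift [61.33  8.42  1.84] dist 61.9 twist -0.3
```

View pics/s8.png

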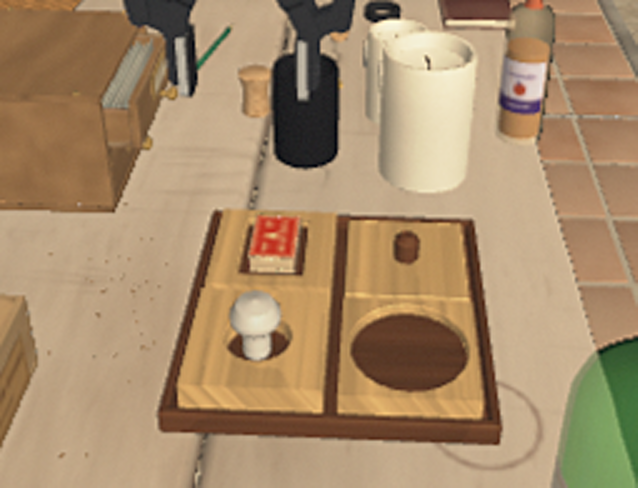

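The stopper stands in its well at (257,328). Next is the cutter ring.

Request:
move_arm([
  [4.5,0.6,0],
  [4.5,0.6,0],
  [4.5,0.6,0],
  [4.5,0.6,0],
  [4.5,0.6,0],
  [4.5,0.6,0],
  [4.5,0.6,0],
  [4.5,0.6,0],
], gripper=[0.85,0.85,0.85,0.85,0.85,0.85,0.85,0.85], twist=[0,0,0,0,0,0,0,0])

```text
clock: 15.6
position: [0.5557, 0.0807, 0.2165]
tool_rot: [3.141, -0.0, 1.565]
force: [1.8, 0.0, -0.2]
grip_width: 0.0726
finger_force: 0.0
```

Request:
move_arm([
  [4.5,0.6,0],
  [4.5,0.6,0],
  [4.5,0.6,0],
  [4.5,0.6,0],
  [4.5,0.6,0],
  [2.5,0.6,0],
  [0,0,3],
  [0,0,0],
], gripper=[0.85,0.85,0.85,0.85,0.85,0.85,0.85,0.85], twist=[0,0,0,0,0,0,0,0])

```text
clock: 16.4
position: [0.5913, 0.3284, 0.1828]
tool_rot: [-3.137, 0.003, 1.566]
force: [-0.2, 0.2, 0.3]
grip_width: 0.0722
finger_force: 0.0
```

```bash
python3 - <<'E'
from h import *
go(.593,.332,.0,90)
f=grab('wrist');V=cv2.cvtColor(f['img'],cv2.COLOR_RGB2HSV)[...,2].astype(int)
s=monitor.observe()
# ring outline
for cx in[(256,215)]:
    c=contour(V<80,cx,60)
    for z in(0,.014):
        p=onplane(f,c,z,True);print(cv2.boundingRect(c.astype(np.int32)),cv2.fitEllipse((p*1e3).astype(np.float32)))
E
```

```text
at [0.5913 0.3284 0.1828] yaw 89.8 q7 -0.56 w 0.0722 F [-0.2  0.2  0.3] ff 0.0 t 16.4
shift [ 0.36  0.17 18.28] dist 0.4 twist -0.2
(237, 153, 42, 43) ((592.9463500976562, 330.21563720703125), (46.49795150756836, 48.3267822265625), 2.903944730758667)
(237, 153, 42, 43) ((592.9050903320312, 333.6273193359375), (44.48942565917969, 46.2392692565918), 2.9039485454559326)
```

Request:
move_arm([
  [0.3,0.15,3],
  [0,0,4.5],
  [0,0,4.5],
  [0,0,3.5],
  [0,0,1],
  [0,0,0],
], gripper=[0.85,0.85,0.85,0.85,0.85,0.85], twist=[0,0,0,0,0,0])

```text
clock: 17.05
position: [0.5948, 0.331, 0.0216]
tool_rot: [-3.141, 0.001, 1.564]
force: [0.6, -1.0, -0.4]
grip_width: 0.0723
finger_force: 0.0
```

```bash
python3 - <<'E'
from h import *
go(.593,.332,.001,90)
E
```

```text
at [0.5948 0.331  0.0216] yaw 89.6 q7 -0.56 w 0.0723 F [ 0.6 -1.  -0.4] ff 0.0 t 17.05
shift [ 0.1  -0.18  2.06] dist 0.2 twist -0.4
```

Request:
move_arm([
  [0.1,-0.15,1.5],
  [0,0,0.5],
  [0,0,0],
  [0,0,0],
  [0,0,0],
  [0,0,0],
  [0,0,0],
], gripper=[0.85,0.85,0,0,0,0,0], twist=[0,0,0,0,0,0,0])

```text
clock: 17.75
position: [0.5936, 0.3329, 0.0021]
tool_rot: [3.141, -0.001, 1.565]
force: [-1.1, -0.4, 6.5]
grip_width: 0.047
finger_force: 30.5
```

Request:
move_arm([
  [0,0,-2],
  [0,0,-5],
  [0,0,-5],
  [0,0,-5],
  [0,0,-4],
  [0,0,0],
], gripper=[0,0,0,0,0,0], twist=[0,0,0,0,0,0])

```text
clock: 18.35
position: [0.5953, 0.3337, 0.2178]
tool_rot: [3.134, -0.005, 1.565]
force: [0.6, -1.0, -0.7]
grip_width: 0.0471
finger_force: 31.1
```

```bash
python3 - <<'E'
from h import *
go(.61,-.177,.25,90)
f=grab('wrist')['img'][120:384,130:390]
cv2.imwrite('pics/w9.png',f[:,:,::-1])
E
```

```text
at [0.5953 0.3337 0.2178] yaw 89.7 q7 -0.57 w 0.0471 F [ 0.6 -1.  -0.7] ff 31.1 t 18.35
shift [-51.06   1.78  -3.22] dist 51.1 twist -0.3
```

View pics/w9.png

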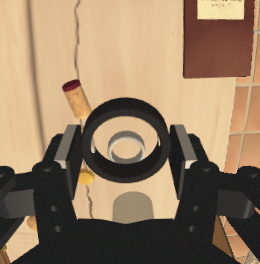

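The ring is held flat and centred at (125,140). The steel ring below it is untouched.

Request:
move_arm([
  [-4.5,0.15,0],
  [-4.5,0.15,0],
  [-4.5,0.15,0],
  [-4.5,0.15,0],
  [-4.5,0.15,0],
  [-4.5,0.15,0],
  [-4.5,0.15,0],
  [-4.5,0.15,0],
], gripper=[0,0,0,0,0,0,0,0], twist=[0,0,0,0,0,0,0,0])

```text
clock: 19.2
position: [0.6024, -0.0292, 0.2103]
tool_rot: [-3.14, 0.0, 1.565]
force: [0.7, -0.4, -1.3]
grip_width: 0.0472
finger_force: 31.1
```

Request:
move_arm([
  [-4.5,0.15,0],
  [-4.5,0.15,0],
  [-4.5,0.15,0],
  [-1.5,0,0],
  [0,0,4],
  [0,0,4],
  [0,0,0],
  [0,0,0],
], gripper=[0,0,0,0,0,0,0,0], twist=[0,0,0,0,0,0,0,0])

```text
clock: 20.0
position: [0.6066, -0.1771, 0.1313]
tool_rot: [-3.14, -0.0, 1.565]
force: [1.1, -0.2, 1.5]
grip_width: 0.0471
finger_force: 31.2
```

```bash
python3 - <<'E'
from h import *
go(.61,-.177,.03,90)
E
```

```text
at [ 0.6066 -0.1771  0.1313] yaw 89.7 q7 0.25 w 0.0471 F [ 1.1 -0.2  1.5] ff 31.2 t 20.0
shift [ 0.02  0.34 10.13] dist 0.3 twist -0.3
```

Request:
move_arm([
  [0.1,0.25,3],
  [0,0,3],
  [0,0,0.8],
  [0,0,0],
  [0,0,0],
], gripper=[0,0,0,0,0], twist=[0,0,0,0,0])

```text
clock: 20.5
position: [0.6103, -0.1768, 0.0653]
tool_rot: [3.139, 0.001, 1.565]
force: [-0.6, 0.4, 0.4]
grip_width: 0.0474
finger_force: 31.2
```

```bash
python3 - <<'E'
from h import *
go(.609,-.176,.025,90)
f=grab('side');c=f['img'][180:300,200:340]
cv2.imwrite('pics/s10.png',cv2.resize(c[:,:,::-1],None,fx=4,fy=4,interpolation=cv2.INTER_CUBIC))
E
```

```text
at [ 0.6103 -0.1768  0.0653] yaw 89.7 q7 0.26 w 0.0474 F [-0.6  0.4  0.4] ff 31.2 t 20.5
shift [ 0.08 -0.13  4.03] dist 0.1 twist -0.3
```

View pics/s10.png

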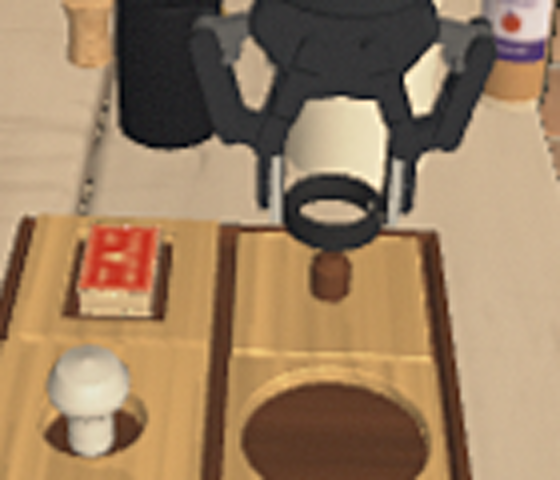

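The ring is at x=334 and the post at x=330, about 1-2 mm apart, so the ring is aligned. I lower it.

Request:
move_arm([
  [0.05,-0.15,0.6],
  [0,0,0.7],
  [0,0,0.7],
  [0,0,0.7],
  [0,0,0.6],
  [0,0,0.4],
  [0,0,0],
  [0,0,0],
], gripper=[0,0,0,0,0,0,0,0], twist=[0,0,0,0,0,0,0,0])

```text
clock: 21.35
position: [0.6078, -0.176, 0.0263]
tool_rot: [-3.142, 0.0, 1.565]
force: [0.5, -1.0, 1.2]
grip_width: 0.0466
finger_force: 31.2
```

Request:
move_arm([
  [0,0.1,0.15],
  [0,0,0],
  [0,0,0],
  [0,0,0],
  [0,0,0],
  [0,0,-3],
  [0,0,-5],
  [0,0,-5],
], gripper=[0,0,0.8,0.8,0.8,0.8,0.8,0.8], twist=[0,0,0,0,0,0,0,0])

```text
clock: 22.15
position: [0.6082, -0.1759, 0.156]
tool_rot: [-3.14, -0.0, 1.565]
force: [0.9, -0.4, 1.4]
grip_width: 0.0686
finger_force: 0.0
```

Request:
move_arm([
  [0,0,-5],
  [0,0,0],
], gripper=[1,1], twist=[0,0])

```text
clock: 22.35
position: [0.6114, -0.1769, 0.2118]
tool_rot: [3.132, 0.002, 1.565]
force: [0.3, 0.0, -1.2]
grip_width: 0.0853
finger_force: 0.0
```

```bash
python3 - <<'E'
from h import *
import pickle
go(.603,.089,.2,90)
f=grab('side');c=f['img'][150:345,170:350]
cv2.imwrite('pics/s11.png',cv2.resize(c[:,:,::-1],None,fx=3,fy=3,interpolation=cv2.INTER_CUBIC))
f=pickle.load(open('f0.pkl','rb'))['wrist']
hsv=cv2.cvtColor(f['img'],cv2.COLOR_RGB2HSV)
c=contour((hsv[...,2]>200)&(hsv[...,1]<70),(237,99),300)
p=onplane(f,c,.094,True);print(cv2.boundingRect(c.astype(np.int32)),cv2.fitEllipse((p*1e3).astype(np.float32)))
E
```

```text
at [ 0.6114 -0.1769  0.2118] yaw 89.7 q7 0.24 w 0.0853 F [ 0.3  0.  -1.2] ff 0.0 t 22.35
shift [26.59 -1.    1.18] dist 26.6 twist -0.3
(205, 68, 61, 49) ((602.2474365234375, 95.06751251220703), (35.670230865478516, 55.73503494262695), 117.56263732910156)
```

View pics/s11.png

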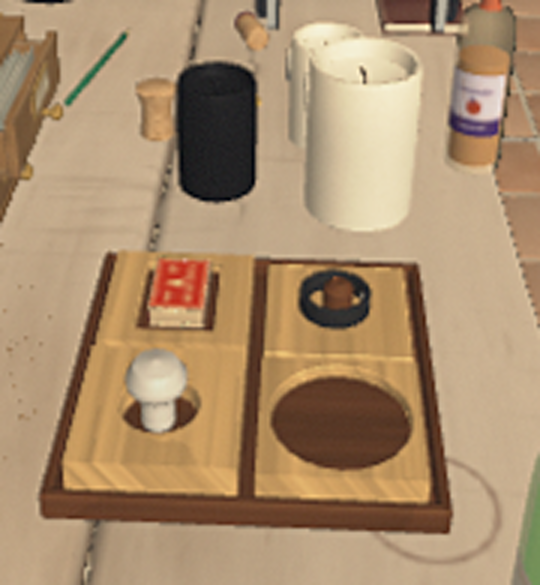

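The ring is round its post at (335,298), and the matchbox and stopper are in place. That was my 15th picture, one over the 14 limit, so I view no more and work by numbers alone. I now measure the candle.

Request:
move_arm([
  [4,0,-1],
  [4,-0.2,0],
  [4,-0.2,0],
  [4,-0.2,0],
  [4,-0.2,0],
  [0,0,0],
  [0,0,0],
], gripper=[1,1,1,1,1,1,1], twist=[0,0,0,0,0,0,0])

```text
clock: 23.1
position: [0.6015, 0.0248, 0.214]
tool_rot: [-3.14, 0.0, 1.567]
force: [0.2, -0.6, 0.1]
grip_width: 0.0852
finger_force: 0.0
```

```bash
cat > cand.py <<'E'
from h import *
import sys
f=grab('wrist')
go(.603,.089,.09,90)
img=f['img'];hsv=cv2.cvtColor(img,cv2.COLOR_RGB2HSV)
# predicted pixel of candle top, by nearest ray on a grid
def pix(P):
    yy,xx=np.mgrid[0:384:2,0:512:2];px=np.c_[xx.ravel(),yy.ravel()]
    return px[np.argmin(np.linalg.norm(onplane(f,px,P[2],True)-P[:2],axis=1))]
u=pix((.603,.089,.094));print('pred',u)
m=(hsv[...,0]>15)&(hsv[...,0]<40)&(hsv[...,2]>170)&(hsv[...,1]<70)
g=cv2.cvtColor(img,cv2.COLOR_RGB2GRAY)
r=40; x0,y0=max(u[0]-60,0),max(u[1]-60,0); c=g[y0:u[1]+60,x0:u[0]+60]
cs=cv2.HoughCircles(cv2.resize(c,None,fx=3,fy=3,interpolation=cv2.INTER_CUBIC),cv2.HOUGH_GRADIENT,1.5,20,param1=80,param2=25,minRadius=75,maxRadius=150)
for k in (cs[0][:4] if cs is not None else []):
    q=k[:2]/3+[x0,y0];rr=k[2]/3
    e=onplane(f,[q,q+[rr,0],q-[rr,0],q+[0,rr],q-[0,rr]],.094,True)*1e3
    print('px',q.round(1),rr.round(1),'ctr',((e[1]+e[2])/2).round(1),((e[3]+e[4])/2).round(1),'diam',np.linalg.norm(e[1]-e[2]).round(1),np.linalg.norm(e[3]-e[4]).round(1))
E
python3 cand.py
```

```text
at [0.6016 0.0235 0.2141] yaw 89.7 q7 -0.09 w 0.0858 F [-0.2 -0.3 -0.8] ff 0.0 t 23.15
shift [ 6.55  0.1  12.41] dist 6.6 twist -0.3
pred [258 122]
px [261.8 126.2] 34.3 ctr [607.1  86.2] [607.   85.7] diam 60.2 60.9
px [255.8 121.8] 28.3 ctr [601.8  90.1] [601.8  89.8] diam 49.4 50.1
px [248.8 135.2] 46.4 ctr [595.4  78.5] [595.5  77.3] diam 82.1 83.2
px [261.2 134.2] 41.1 ctr [606.6  79.2] [606.6  78.3] diam 72.6 73.6
```

```bash
python3 - <<'E'
from h import *
import pickle
F=pickle.load(open('f0.pkl','rb'));s=.64
def tri(a,pa,b,pb):
    d1=rays(F[a],np.array(pa)*s,a=='wrist')[0];d2=rays(F[b],np.array(pb)*s,b=='wrist')[0]
    e1,e2=np.array(F[a]['eye']),np.array(F[b]['eye'])
    t=np.linalg.lstsq(np.c_[d1,-d2],e2-e1,rcond=None)[0]
    return ((e1+d1*t[0]+e2+d2*t[1])/2).round(4),np.linalg.norm(e1+d1*t[0]-e2-d2*t[1]).round(4)
print('big wick base',tri('side',(455,272),'wrist',(408,338)),tri('scene',(374,246),'wrist',(408,338)))
print('small wick',tri('scene',(359,284),'wrist',(369,156)))
print('big rim top edge',onplane(F['wrist'],np.array([[410,270],[342,335],[480,335]])*s,.13,True))
E
python3 cand.py
```

```text
big wick base (array([ 0.6295, -0.0209,  0.1159]), np.float64(0.0005)) (array([ 0.6305, -0.0215,  0.1132]), np.float64(0.0017))
small wick (array([0.6056, 0.0844, 0.0892]), np.float64(0.0021))
big rim top edge [[ 0.63033071  0.02365005]
 [ 0.5923739  -0.0136246 ]
 [ 0.67018448 -0.01375163]]
at [0.6017 0.0228 0.2143] yaw 89.6 q7 -0.09 w 0.0854 F [ 0.4 -0.2 -0.1] ff 0.0 t 23.2
shift [ 6.62  0.09 12.43] dist 6.6 twist -0.4
pred [256 122]
px [261.8 124.2] 34.7 ctr [607.3  86.6] [607.3  86.1] diam 60.8 61.6
px [249.8 132.8] 44.8 ctr [596.6  79.3] [596.7  78.3] diam 79.1 80.1
px [256.8 119.2] 32.4 ctr [603.  91.] [602.9  90.6] diam 56.7 57.5
px [259.2 131.2] 27.8 ctr [605.1  80.3] [605.1  79.9] diam 48.8 49.4
```

Request:
move_arm([
  [3.1,0.2,0],
  [3.2,0.3,0],
  [0,0,3],
  [0,0,3],
  [0,0,0],
  [0,0,0],
], gripper=[1,1,1,1,1,1], twist=[0,0,0,0,0,0])

```text
clock: 23.8
position: [0.6074, 0.0858, 0.1551]
tool_rot: [-3.141, 0.001, 1.564]
force: [0.7, 0.5, 0.3]
grip_width: 0.0856
finger_force: 0.0
```

```bash
sed -i 's/go(.603,.089,.09,90)/go(.6065,.086,.05,90)/;s/pix((.603,.089/pix((.6065,.086/;s/-60/-90/g;s/+60/+90/g;s/minRadius=75,maxRadius=150/minRadius=105,maxRadius=200/' cand.py; python3 cand.py
```

```text
at [0.6079 0.0861 0.156 ] yaw 89.6 q7 -0.19 w 0.0851 F [-0.4 -0.3  0.2] ff 0.0 t 23.85
shift [-1.00e-02 -1.40e-01  1.06e+01] dist 0.1 twist -0.4
pred [254 216]
px [252.8 215.2] 38.4 ctr [605.2  86.9] [605.2  85.4] diam 56.6 60.9
px [254.2 208.8] 40.1 ctr [606.4  92. ] [606.4  90.5] diam 58.6 62.5
px [254.2 221.8] 44.9 ctr [606.3  81.7] [606.3  79.5] diam 66.7 72.6
px [240.8 195.2] 48.7 ctr [596.6 102.4] [596.7 100.4] diam 70.4 73.9
```

Request:
move_arm([
  [0,-0.2,1.5],
  [0,0,2],
  [0,0,2],
  [0,0,2],
  [0,0,2],
  [0,0,1],
  [0,0,0],
], gripper=[1,1,1,1,1,1,1], twist=[0,0,0,0,0,0,0], squeeze=40)

```text
clock: 24.55
position: [0.6053, 0.0867, 0.0498]
tool_rot: [-3.141, 0.0, 1.565]
force: [0.0, -0.1, 0.3]
grip_width: 0.0856
finger_force: 0.0
```

Request:
move_arm([
  [0,0,0],
  [0,0,0],
  [0,0,0],
  [0,0,0],
  [0,0,0],
  [0,0,0],
], gripper=[0,0,0,0,0,0], twist=[0,0,0,0,0,0])

```text
clock: 25.15
position: [0.6061, 0.0871, 0.0514]
tool_rot: [3.139, -0.0, 1.565]
force: [0.1, -0.8, 6.9]
grip_width: 0.0608
finger_force: 41.6
```

Request:
move_arm([
  [0,0,-1.5],
  [0,0,-4],
  [0,0,-5],
  [0,0,-5],
  [0,0,-4.5],
  [0,0,0],
  [0,0,0],
], gripper=[0,0,0,0,0,0,0], twist=[0,0,0,0,0,0,0])

```text
clock: 25.85
position: [0.6054, 0.0871, 0.2516]
tool_rot: [3.139, -0.001, 1.565]
force: [-0.5, 0.3, -3.5]
grip_width: 0.0609
finger_force: 44.8
```

```bash
python3 - <<'E'
from h import *
go(.610,-.281,.25,90)
E
```

```text
at [0.6054 0.0871 0.2516] yaw 89.7 q7 -0.2 w 0.0609 F [-0.5  0.3 -3.5] ff 44.8 t 25.85
shift [-36.8    0.67   0.16] dist 36.8 twist -0.3
```

Force is -3.5 N (about 2.6 N weight), so the candle is held. I carry it over more slowly.

Request:
move_arm([
  [-2,0,-0.5],
  [-3.5,0.1,-0.5],
  [-4,0.1,0],
  [-4,0.1,0],
  [-4,0.1,0],
  [-4,0.1,0],
  [-4,0.1,0],
  [-4,0.1,0],
], gripper=[0,0,0,0,0,0,0,0], twist=[0,0,0,0,0,0,0,0])

```text
clock: 26.65
position: [0.6096, -0.2094, 0.2585]
tool_rot: [-3.139, -0.001, 1.565]
force: [1.3, 0.1, -2.2]
grip_width: 0.0607
finger_force: 44.8
```

Request:
move_arm([
  [-4,0.1,0],
  [-2.5,0,0],
  [-0.8,0,0],
  [0,0,0],
  [0,0,0],
  [0,0,0],
], gripper=[0,0,0,0,0,0], twist=[0,0,0,0,0,0])

```text
clock: 27.25
position: [0.6114, -0.2793, 0.2596]
tool_rot: [-3.141, -0.001, 1.567]
force: [-0.8, 0.2, -2.6]
grip_width: 0.0607
finger_force: 44.7
```

```bash
python3 - <<'E'
from h import *
go(.610,-.281,.12,90)
f=grab('wrist');np.save('w12.npy',f['img'])
# held candle rim circle
g=cv2.cvtColor(f['img'],cv2.COLOR_RGB2GRAY)
c=cv2.HoughCircles(cv2.resize(g[180:360,160:350],None,fx=2,fy=2),cv2.HOUGH_GRADIENT,1.5,30,param1=80,param2=25,minRadius=70,maxRadius=150)
z=monitor.observe()['position'][2]-.0514+.094
for k in (c[0][:3] if c is not None else []):
    q=k[:2]/2+[160,180];r=k[2]/2;e=onplane(f,[q+[r,0],q-[r,0],q+[0,r],q-[0,r]],z,True)*1e3
    print(q,r,e.mean(0).round(1),np.linalg.norm(e[0]-e[1]).round(1))
E
```

```text
at [ 0.6114 -0.2793  0.2596] yaw 89.8 q7 0.41 w 0.0607 F [-0.8  0.2 -2.6] ff 44.7 t 27.25
shift [-0.17 -0.14 13.96] dist 0.2 twist -0.2
[249.625 319.875] 73.7 [ 608.5 -292.4] 65.4
[257.875 285.375] 70.4 [ 612.3 -271.3] 57.5
[255.625 266.625] 66.2 [ 611.4 -261.3] 52.0
```

Request:
move_arm([
  [0,-0.1,3],
  [0,0,4],
  [0,0,4],
  [0,0,4],
  [0,0,2],
  [0,0,0],
  [0,0,0],
], gripper=[0,0,0,0,0,0,0], twist=[0,0,0,0,0,0,0])

```text
clock: 28.0
position: [0.6107, -0.2806, 0.0906]
tool_rot: [3.141, 0.0, 1.566]
force: [-0.1, -0.6, -1.7]
grip_width: 0.0605
finger_force: 44.7
```

```bash
cat > side.py <<'E'
from h import *
go(.610,-.280,.0725,90)
f=grab('side');hsv=cv2.cvtColor(f['img'],cv2.COLOR_RGB2HSV)
m=(hsv[...,2]>170)&(hsv[...,1]<45)&(hsv[...,0]<45)
c=contour(m[180:384],(285,60),200);c[:,1]+=180
x,y,w,h=cv2.boundingRect(c.astype(np.int32));print('bbox',x,y,w,h)
for r in range(y,y+h,10):
    xs=c[np.abs(c[:,1]-r)<1,0];print(r,xs.min(),xs.max(),end=' | ')
b=[(x+w/2,y+h-1)]
for z in(.02,.04): print('near bottom edge at z',z,onplane(f,b,z)*1e3)
E
python3 side.py
```

```text
at [ 0.6107 -0.2806  0.0906] yaw 89.7 q7 0.43 w 0.0605 F [-0.1 -0.6 -1.7] ff 44.7 t 28.0
shift [ 0.06 -0.07  1.81] dist 0.1 twist -0.3
bbox 55 206 38 53
206 91.0 91.0 | 216 76.0 87.0 | 226 66.0 85.0 | 236 62.0 77.0 | 246 59.0 69.0 | 256 55.0 62.0 | near bottom edge at z 0.02 [[ 211.74400376 -211.0197795 ]]
near bottom edge at z 0.04 [[ 227.3505957  -234.30019579]]
```

```bash
sed -i "s/^m=.*/u=(285,255);print('hsv',hsv[200:300:20,285].tolist());m=(hsv[...,2]>150)\&(hsv[...,1]<75)\&(hsv[...,0]>18)\&(hsv[...,0]<45)/;s/(285,60),200/(285,60),600/" side.py; python3 side.py
```

```text
at [ 0.611  -0.2809  0.0914] yaw 89.7 q7 0.43 w 0.0604 F [ 0.5  0.1 -1.4] ff 44.7 t 28.05
shift [ 0.09 -0.1   1.89] dist 0.1 twist -0.3
hsv [[90, 5, 53], [150, 9, 56], [17, 72, 195], [23, 52, 237], [21, 54, 233]]
bbox 264 225 47 71
225 288.0 288.0 | 235 270.0 303.0 | 245 264.0 310.0 | 255 264.0 309.0 | 265 269.0 304.0 | 275 269.0 303.0 | 285 270.0 302.0 | 295 283.0 289.0 | near bottom edge at z 0.02 [[ 616.25532928 -288.78767315]]
near bottom edge at z 0.04 [[ 614.4427431  -308.71922698]]
```

Request:
move_arm([
  [0,-0.2,0.6],
  [0,0,0.6],
  [0,0,0.5],
  [0,0,0.15],
  [0,0,0],
  [0,0,0],
], gripper=[0,0,0,0,0,0], twist=[0,0,0,0,0,0])

```text
clock: 28.7
position: [0.608, -0.281, 0.0713]
tool_rot: [-3.141, -0.0, 1.565]
force: [-1.8, 1.3, 3.3]
grip_width: 0.0609
finger_force: 45.1
```

Request:
move_arm([
  [0,0,0],
  [0,0,0],
  [0,0,0],
  [0,0,0],
  [0,0,-2],
  [0,0,-3],
  [0,0,-5],
  [0,0,-5],
], gripper=[1,1,1,1,1,1,1,1], twist=[0,0,0,0,0,0,0,0])

```text
clock: 29.5
position: [0.6077, -0.2808, 0.2226]
tool_rot: [-3.141, -0.0, 1.565]
force: [1.1, 0.3, 0.2]
grip_width: 0.0854
finger_force: 0.0
```

Request:
move_arm([
  [0,0,-2],
  [-4,0,0],
  [-3,0,0],
  [0,0,0],
  [0,0,0],
  [0,0,0],
], gripper=[1,1,1,1,1,1], twist=[0,0,0,0,0,0])

```text
clock: 30.1
position: [0.6081, -0.35, 0.2411]
tool_rot: [-3.142, -0.001, 1.566]
force: [-0.0, -0.2, 0.4]
grip_width: 0.0855
finger_force: 0.0
```

```bash
python3 side.py; python3 - <<'E'
from h import *
f=grab('wrist');im=f['img'];hsv=cv2.cvtColor(im,cv2.COLOR_RGB2HSV);R=im.astype(int)
def pix(P):
    yy,xx=np.mgrid[0:384,0:512];px=np.c_[xx.ravel(),yy.ravel()]
    return px[np.argmin(np.linalg.norm(onplane(f,px,P[2],True)-P[:2],axis=1))]
g=cv2.cvtColor(im,cv2.COLOR_RGB2GRAY)
# candle rim at z=.114
u=pix((.61,-.281,.114));x0,y0=u[0]-80,max(u[1]-80,0)
c=cv2.HoughCircles(cv2.resize(g[y0:u[1]+80,x0:u[0]+80],None,fx=3,fy=3,interpolation=cv2.INTER_CUBIC),cv2.HOUGH_GRADIENT,1.5,30,param1=80,param2=25,minRadius=90,maxRadius=170)
print('pred',u)
for k in (c[0][:3] if c is not None else []):
    q=k[:2]/3+[x0,y0];r=k[2]/3;e=onplane(f,[q+[r,0],q-[r,0],q+[0,r],q-[0,r]],.114,True)*1e3
    print('candle',q.round(1),e.mean(0).round(1),np.linalg.norm(e[0]-e[1]).round(1))
red=(R[...,0]-R[...,1]>90)&(R[...,0]>150)
k=contour(red,pix((.507,-.177,.037)),200);r=cv2.minAreaRect((onplane(f,k,.037,True)*1e3).astype(np.float32));print('match',r)
s=contour(hsv[...,2]<55,pix((.609,-.177,.03)),100)
print('ring',cv2.fitEllipse((onplane(f,s,.03,True)*1e3).astype(np.float32)))
print('force',monitor.observe()['force'])
E
```

```text
at [ 0.6081 -0.35    0.2411] yaw 89.7 q7 0.51 w 0.0855 F [-0.  -0.2  0.4] ff 0.0 t 30.1
shift [ 7.    0.16 16.86] dist 7.0 twist -0.3
hsv [[21, 60, 222], [21, 58, 224], [24, 36, 244], [21, 64, 223], [22, 51, 235]]
bbox 264 238 40 67
238 276.0 289.0 | 248 266.0 302.0 | 258 264.0 303.0 | 268 267.0 302.0 | 278 267.0 301.0 | 288 267.0 300.0 | 298 268.0 297.0 | near bottom edge at z 0.02 [[ 609.68813504 -309.37275691]]
near bottom edge at z 0.04 [[ 608.15834718 -328.4178702 ]]
pred [257 117]
candle [257.2 117.2] [ 610.1 -280.9] 63.6
candle [247.2 112.8] [ 601.  -276.6] 78.5
candle [241.8  98.2] [ 596.1 -263. ] 101.3
match ((507.43035888671875, -176.11460876464844), (50.92631530761719, 33.94026565551758), 89.05838012695312)
ring ((608.5846557617188, -176.47787475585938), (44.8502197265625, 47.326900482177734), 177.41387939453125)
force [-0.38355124 -0.33810777 -0.75692822]
```

All four places check out: candle (610,-281), matchbox (507,-176) and ring (609,-176) mm in the wrist view, and the stopper as seen standing before. I hand in.

```bash
python3 -c "
from h import *
print(bot.job_done())"
```

```text
the job is handed in; nothing more can be done
None
```

The job is handed in at about 30 s, with no verdict returned: stopper, matchbox and foil cutter were placed first and the candle last, all measured or seen in their places, look-alikes never touched; I viewed 15 pictures, one over the 14 allowed.

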